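# Lid the porcelain jars for the kiln

### The arm

A 6-joint arm with a two-finger parallel gripper is mounted at the origin on the work surface. World frame = base frame: x ahead of the robot, y to its left, z up, the work surface at z = 0. Lengths are in mm, angles in rad, forces in N, time in s.
With the tool pointing down it reaches from about 275 to 750 mm from the base axis. Payload 10.2 kg.
Tool frame: the origin (TCP) lies between the finger pads; the fingertips stand 17 mm ahead of it and the grasp point (between the pads) lies 2 mm behind it; z points along the fingers, y is the line along which they close (so a half turn about z gives the same grasp; the last joint's range is limited). The gripper opens to 85 mm and grips with 20 to 120 N. Pads are 22 mm wide; open, the fingers measure 114 mm over their backs; the gripper's body (76 mm by 85 mm) begins 54 mm behind the grasp point. The pads swing forward as they close: fully open they stand 13 mm farther back than shut.
Start: joints at [-1.453, 0.313, 1.498, -0, 1.331, -0.223], TCP at [175.464, -494.817, 248.294] pointing down, gripper open.
Joint ranges: [-2.94, 2.94], [-0.97, 2.17], [0.19, 2.56], [-1.23, 4.37], [0.02, 3.11], [-2.88, 2.88]. Speed limits (rad/s): [2.39, 2.39, 3.01, 3.14, 3.14, 3.14].

### API

Orientations are given as a unit quaternion [w, x, y, z].
In Python, from rig import * gives the robot as it stands.
- The arm moves only by the tool step_arm, never from a script. Its argument "commands" is text: rows parted by semicolons, each of 7 numbers parted by spaces: the opening, from 0 (shut) to 1 (fully open), then the shift along the tool's x, y, z in cm, then the turn, a rotation vector about the tool's x, y, z in rad. In form: hand x y z rx ry rz; .... A call has 1 to 20 rows; each row is the pose to reach, as a shift and turn from the pose commanded when the call began, along the tool's axes at that moment; what a row does not reach only later rows make up. A row lasts 1/12 s, in which the tool goes at most 41.7 mm and 7.16 degrees, less where a joint would pass 70% of its speed; a pose out of reach is approached as far as the arm can. A call with a gripper value outside its range is refused whole. The fingers move at their own pace and stop on an object; "newtons" is the grip in N (left out, the last holds). Time passes only in rows, so rows that repeat a pose let the fingers close. It gives the time, the measured TCP pose, the force, the opening and the grip force at its end, in the units of the state.
- sense(): the state, without advancing time (a new reading comes with each control period).
- capture(name): name is "scene" or "top"; returns the picture (384x512x3 uint8, red, green, blue); there is no depth.
- camera_model(name): a dict with "mtx" (3x3 intrinsics, pixels), "eye" and "rotation" of the camera in the world. Camera axes: x right, y down, z forward; pixel columns grow to the right and rows downward; lengths in mm; the calibration is good to about 2 mm. A picture is of the moment at which its call begins. camera_model takes no time and is no camera call.
- finish_job(): hands the job in; it is judged then, once.
Trained networks look in the newest picture that a camera, given by its name, has taken for a name from the list of things; names that differ only in an ending like _2 or _b are one class to them, and where a whole thing is asked for, a point or a joint stands for the part that bears it (a point fixed in the world has none). Each returns a list of dicts, best first, with "score" (0 to 1); they miss things now and then, are a little off and sometimes report something else, mostly with a low value. They report only what shows in the picture. A call takes as long as a camera call. They do not tell look-alikes from the thing itself.
- search_frame(camera, label): "rect" ([centre column, centre row, width, height] in pixels, round what is visible of it).
- trace(camera, label): "mask" (384x512 bool, what is visible of it) and "rect" ([centre column, centre row, width, height] in pixels, round what is visible of it).
- spot_point(camera, label): "xy" ([column, row] in pixels: a listed point, or the origin of a listed thing).
The state is a dict: "time_s": time; "joints": joint angles; "dq": joint speeds; "tau": joint torques, N m; "eef_pos": TCP position; "ee_rot": TCP orientation; "force": force on the tool from outside, world axes, zero at the start; "wrist_torque": the same for the moment, N m; "grip_width": opening from 0.0 (shut) to 1.0 (fully open); "grip_force": force on a finger pad.
Only numpy, scipy, OpenCV 4.12 (cv2) and the standard library are available. Lean on these libraries where they do the work, as an engineer would, in place of code of your own. Each camera call takes 0.05 s, during which the arm holds its last target. There are 200 camera calls.

### The job

The cast porcelain jars are ready for the kiln and must be fired with their own lids on. Take each of the four lids from the near board by its knob and put it on the jar it belongs to, sitting down flat in the mouth with its edges in line with the jar's. The ware is brittle: set the lids down rather than dropping them, leave the jars standing where they are, and do not disturb the jug or the saucers.

Things in the scene. Friction and masses are not known exactly. Their poses are not given: they have to be found in the camera images.
- lid_large: Loose white porcelain lid (130 g) of the large round jar: round, 94 mm across, with a round knob 26 mm across. Stands knob up on the nearer board. Origin: centre of its underside, z up. Heights from there: plug 0-9 mm (75 mm across tapering to 64 mm at its foot), flange 9-12.5, slope to 18, central knob 18-42, full width at 28-37. Fits at any yaw.
- lid_small: Loose white porcelain lid (60 g) of the small round jar: round, 64 mm across, with a round knob 20 mm across. Stands knob up on the nearer board. Origin: centre of its underside, z up. Heights from there: plug 0-9 mm (46 mm across tapering to 36 mm at its foot), flange 9-12.5, slope to 18, central knob 18-42, full width at 28-37. Fits at any yaw.
- lid_square: Loose white porcelain lid (120 g) of the square jar: 80 x 80 mm with rounded corners; knob 22 x 22 mm, parallel to the lid. Stands knob up on the nearer board. Origin: centre of its underside, z up. Heights from there: plug 0-9 mm (62 x 62 mm tapering to 52 x 52 mm at its foot), flange 9-12.5, slope to 18, central knob 18-42, full width at 28-37. Fits in any quarter turn.
- lid_oblong: Loose white porcelain lid (140 g) of the oblong jar: 66 mm (own x) by 120 mm (own y) with rounded corners; knob a bar 16 mm (x) by 46 mm (y). Stands knob up on the nearer board. Origin: centre of its underside, z up. Heights from there: plug 0-9 mm (48 x 102 mm tapering to 38 x 92 mm at its foot), flange 9-12.5, slope to 18, central knob 18-42, full width at 28-37. Fits either way round.
- jar_large: Loose open white porcelain jar (450 g) of the large round lid: round with twelve flat facets, rim 94 mm across outside, mouth 80 mm across, belly 108 mm across at most, 105 mm tall. Stands on the farther ware board. Origin: centre of its underside, z up; rim at +105 mm. With the lid home, flange on rim, the lid's origin is 96 mm above the jar's (about 3 mm play each way).
- jar_small: Loose open white porcelain jar (250 g) of the small round lid: round and smooth, rim 64 mm across outside, mouth 52 mm across, belly 67 mm, 80 mm tall. Stands on the farther ware board. Origin: centre of its underside, z up; rim at +80 mm. With the lid home, flange on rim, the lid's origin is 71 mm above the jar's (about 3 mm play each way).
- jar_square: Loose open white porcelain jar (420 g) of the square lid: 80 x 80 mm outside with upright sides parallel to its own x and y, mouth 68 x 68 mm, 92 mm tall. Stands on the farther ware board. Origin: centre of its underside, z up; rim at +92 mm. With the lid home, flange on rim, the lid's origin is 83 mm above the jar's (about 3 mm play each way).
- jar_oblong: Loose open white porcelain jar (420 g) of the oblong lid: 66 mm (own x) by 120 mm (own y) outside with upright sides, mouth 54 x 108 mm, 80 mm tall. Stands on the farther ware board. Origin: centre of its underside, z up; rim at +80 mm. With the lid home, flange on rim, the lid's origin is 71 mm above the jar's (about 3 mm play each way).
- jug: Bystander: loose white porcelain jug standing upside down on the table at the right-hand side, 158 mm tall, 110 mm across, with a beaded handle to its own +y (96 mm from the axis). Origin at the centre of the end it stands on.
- saucers: Bystander: stack of four white saucers on the table at the left-hand side, 160 mm across, 36 mm tall. Origin at the centre of the underside.
Mind the look-alikes: they are no part of the job. What is shaped like the lid_large but brown or yellow is not meant.

How it is judged (in metres and radians):
At the end, for the whole second after the job is handed in: Every lid is home on its own jar: axes within 8 mm, seated height within 3 mm, level within 0.07 rad, square lid in line within 0.15 rad (any quarter turn), oblong within 0.12 rad; every jar upright, within 40 mm of its start; all at rest (horizontal distance between lid_large and jar_large below 0.008 m and z of lid_large in the frame of jar_large between 0.093 and 0.099 m and angle between each of lid_large, lid_small, lid_square, lid_oblong's own z axis and vertical below 0.07 rad and angle between each of jar_large, jar_small, jar_square, jar_oblong's own z axis and vertical below 0.05 rad and distance of each of jar_large, jar_small, jar_square, jar_oblong from where it was at the start of the episode below 0.04 m and linear speed of each of lid_large, jar_large, lid_small, jar_small, lid_square, jar_square, lid_oblong, jar_oblong below 0.02 m/s and horizontal distance between lid_small and jar_small below 0.008 m and z of lid_small in the frame of jar_small between 0.068 and 0.074 m and horizontal distance between lid_square and jar_square below 0.008 m and z of lid_square in the frame of jar_square between 0.08 and 0.086 m and horizontal distance between lid_oblong and jar_oblong below 0.008 m and z of lid_oblong in the frame of jar_oblong between 0.068 and 0.074 m and (angle between the x axis of lid_square and the x axis of jar_square, either way round below 0.15 rad or angle between the x axis of lid_square and the y axis of jar_square, either way round below 0.15 rad) and angle between the y axis of lid_oblong and the y axis of jar_oblong, either way round below 0.12 rad); the robot touches nothing.
It fails at once if a lid is dropped or knocked flying: over 0.8 m/s out of the fingers, a fall of more than 30 mm ((linear speed of lid_large above 0.8 m/s and not (contact force between the fingers and lid_large above 0.05 N)) or (linear speed of lid_small above 0.8 m/s and not (contact force between the fingers and lid_small above 0.05 N)) or (linear speed of lid_square above 0.8 m/s and not (contact force between the fingers and lid_square above 0.05 N)) or (linear speed of lid_oblong above 0.8 m/s and not (contact force between the fingers and lid_oblong above 0.05 N))).
It fails at once if a jar is shoved more than 40 mm or tipped over (distance of any of jar_large, jar_small, jar_square, jar_oblong from where it was at the start of the episode above 0.04 m or angle between any of jar_large, jar_small, jar_square, jar_oblong's own z axis and vertical above 0.35 rad).
It fails at once if the jug or the saucers are moved more than 30 mm (distance of any of jug, saucers from where it was at the start of the episode above 0.03 m).
It also fails if it takes over 118 s, if anything falls off the work surface, if the arm or the gripper's body presses on something with over 40 N, if the wrist force passes 120 N, or if a joint passes its speed limit or range.

## Working session

There is one attempt and no reset: what is moved stays moved. The work goes in short steps, Python scripts to look and compute and a tool call to move; the robot and the scene stay as the last step left them, time stands still between calls to the robot, and variables do not carry over. Pictures are saved under pics/ and viewed, at most 14 in all, crops included, and the job is handed in when it is done.

Besides the shell and the picture viewer there is one more tool, called after "Emit:" by a JSON object that holds its "api" and its "payload", one argument or row to a line. step_arm: Moves the arm, as the interface text tells. Its arguments: {"type":"object","properties":{"commands":{"type":"string"},"newtons":{"type":"number"}},"required":["commands"]}

```bash
ls; mkdir -p pics; python3 - <<'E'
from rig import *
import cv2
for n in ("scene","top"):
    im=capture(n); cv2.imwrite(f"pics/{n}0.png",cv2.resize(im[:,:,::-1],(800,600),interpolation=cv2.INTER_CUBIC))
    cv2.imwrite(f"{n}0raw.png",im[:,:,::-1])
    m=camera_model(n); print(n,m)
print(sense())
E
```

```text
pics
scene {'mtx': array([[368.34596455,   0.        , 251.45904662],
       [  0.        , 368.34596455, 188.96775946],
       [  0.        ,   0.        ,   1.        ]]), 'eye': array([1040.61385342, -581.55461325,  777.14961174]), 'rotation': array([-0.36937402,  0.85262801,  0.33519045, -0.15567813])}
top {'mtx': array([[430.56266217,   0.        , 255.48408346],
       [  0.        , 430.56266217, 199.27497365],
       [  0.        ,   0.        ,   1.        ]]), 'eye': array([ 177.59879227,   -2.56215987, 1499.89752159]), 'rotation': array([ 0.06823011, -0.69647   ,  0.71131902, -0.06557008])}
{'time_s': 0.1, 'joints': array([-1.45336828e+00,  3.13400882e-01,  1.49835739e+00, -1.40633593e-05,
        1.33099963e+00, -2.23412566e-01]), 'dq': array([ 0.00118518, -0.00180695, -0.00268759, -0.00076463, -0.00129112,
        0.00063907]), 'tau': array([ 2.57645253e-03, -4.12897968e+01, -2.60144001e+01, -2.44244375e-04,
        2.94971440e-03, -1.41362182e-05]), 'eef_pos': array([ 175.45071254, -494.59283625,  247.79019328]), 'ee_rot': array([-5.82168100e-04,  9.85513121e-01,  1.69598201e-01,  2.40402111e-05]), 'force': array([ 0.19159802, -0.31873291, -1.16437896]), 'wrist_torque': array([0.00475482, 0.04895939, 0.03232474]), 'grip_force': 0.0, 'grip_width': 1.0025409552467166}
```

View pics/scene0.png

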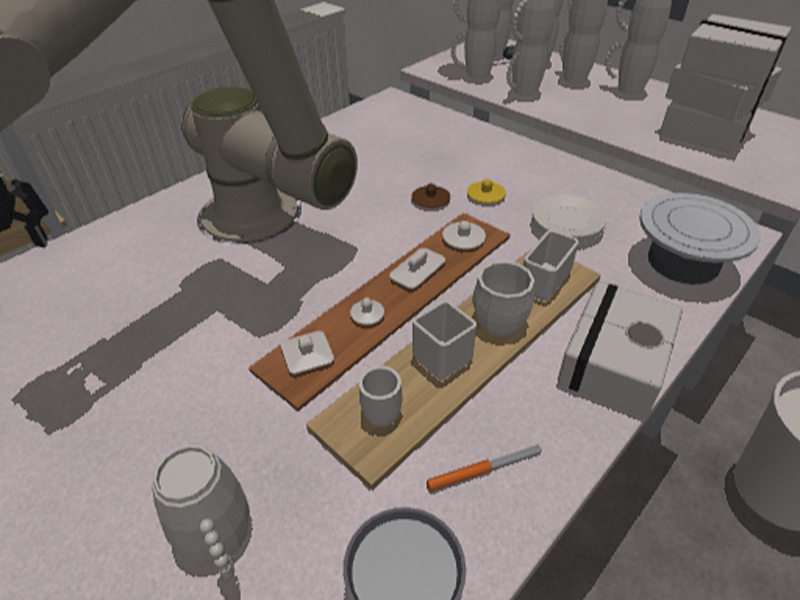

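View pics/top0.png

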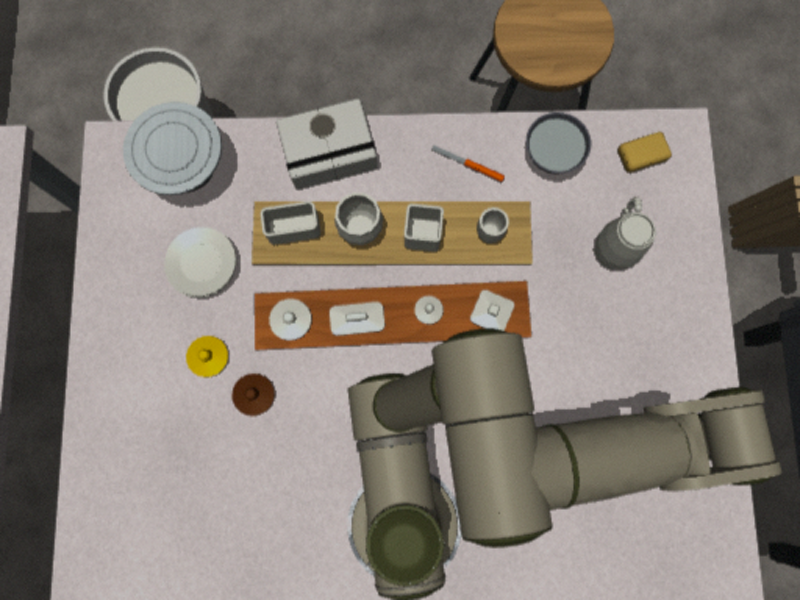

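The top picture (800 px view) shows the lids on the red-brown near board: large round (290,319), oblong (357,318), small round (429,309) and square (492,310). The jars on the far board are oblong (290,222), large (358,219), square (424,225) and small (493,224). There are two coloured look-alikes, yellow (206,356) and brown (252,394). The white lid on the board at (290,319) fits lid_large, and I'll confirm it in a crop.

```bash
cat > h.py <<'E'
from rig import *
import numpy as np, cv2
from scipy.optimize import minimize
from scipy.spatial.transform import Rotation as R
C={}
def cam(n):
    if n not in C:
        m=camera_model(n); w,x,y,z=m["rotation"]
        C[n]=(m["mtx"],np.array(m["eye"]),R.from_quat([x,y,z,w]).as_matrix())
    return C[n]
def proj(n,P):
    K,e,r=cam(n); q=(np.asarray(P,float)-e)@r; q=q@K.T
    return q[:,:2]/q[:,2:]
def circ(d,z,n=32):
    t=np.arange(n)*2*np.pi/n; return [[d/2*np.cos(a),d/2*np.sin(a),z] for a in t]
def rect(a,b,z,r=0):
    if not r: return [[s*a/2,t*b/2,z] for s in(-1,1) for t in(-1,1)]
    o=[]
    for s in(-1,1):
        for t in(-1,1):
            for k in np.linspace(0,np.pi/2,5): o.append([s*(a/2-r+r*np.cos(k)),t*(b/2-r+r*np.sin(k)),z])
    return o
M={'lid_large':circ(94,9)+circ(94,12.5)+circ(26,37),'lid_small':circ(64,9)+circ(64,12.5)+circ(20,37),
'lid_square':rect(80,80,9,8)+rect(80,80,12.5,8),'lid_oblong':rect(66,120,9,8)+rect(66,120,12.5,8),
'jar_large':circ(94,105)+circ(108,55)+circ(80,0),'jar_small':circ(64,80)+circ(67,40)+circ(52,0),
'jar_square':rect(80,80,92,6)+rect(80,80,0,6),'jar_oblong':rect(66,120,80,6)+rect(66,120,0,6)}
KN={'lid_large':circ(26,37)+circ(26,28),'lid_small':circ(20,37)+circ(20,28),'lid_square':rect(22,22,42)+rect(22,22,28),'lid_oblong':rect(16,46,42)+rect(16,46,28)}
S=4
def sil(n,name,p):
    x,y,z,a=p; T=R.from_euler('z',a).as_matrix().T
    im=np.zeros((384*S,512*S),np.uint8)
    for pts in ([M[name],KN[name]] if name in KN else [M[name]]):
        u=proj(n,np.array(pts)@T+[x,y,z]); cv2.fillConvexPoly(im,cv2.convexHull(np.round((u+.5)*S).astype(np.int32)),1)
    return cv2.resize(im.astype(np.float32),(512,384),interpolation=cv2.INTER_AREA)
def fit(name,masks,p0,zfix=None,yaw=True):
    f=[i for i,v in enumerate((1,1,zfix is None,yaw)) if v]; p0=np.array(p0,float)
    if zfix is not None:p0[2]=zfix
    def full(v): p=p0.copy(); p[f]=v; return p
    def cost(v):
        p=full(v); return sum(np.abs(sil(n,name,p)-m).sum()/m.sum() for n,m in masks.items())
    st=np.array([8,8,8,.15])[f]; s=np.vstack([p0[f]]+[p0[f]+np.eye(len(f))[i]*st for i in range(len(f))])
    r=minimize(cost,p0[f],method='Nelder-Mead',options=dict(initial_simplex=s,xatol=.05,fatol=1e-4,maxiter=250))
    return full(r.x),r.fun
def ground(n,uv,z):
    K,e,r=cam(n); d=r@np.linalg.inv(K)@[uv[0],uv[1],1]; return e+d*(z-e[2])/d[2]
E
cat > m1.py <<'E'
from h import *
import pickle
px={'lid_large':(290,319),'lid_oblong':(357,318),'lid_small':(429,309),'lid_square':(492,310),'jar_oblong':(290,222),'jar_large':(358,219),'jar_square':(424,225),'jar_small':(493,224)}
ims={n:capture(n) for n in("scene","top")}
out={}
for k,p in px.items():
    g=ground("top",np.array(p)/1.5625,95 if k[0]=='j' else 30); ms={}
    for n in("scene","top"):
        c=proj(n,[[g[0],g[1],60 if k[0]=='j' else 30]])[0]
        t=[d for d in trace(n,k) if np.hypot(*(np.array(d["rect"][:2])-c))<25]
        if t: ms[n]=t[0]["mask"].astype(np.float32)
    best=None
    for a in ([0] if k in('jar_large','jar_small','lid_large','lid_small') else [0,.4,-.4] if 'square' in k else [1.57,1.3,1.8]):
        r=fit(k,ms,[g[0],g[1],18,a],yaw='square' in k or 'oblong' in k)
        if best is None or r[1]<best[1]: best=r
    out[k]=best[0]; print(k,np.round(g,0),list(ms),np.round(best[0],2),round(best[1],3))
pickle.dump(out,open('m1.pkl','wb'))
im=ims["top"][170:230,130:350,::-1]; cv2.imwrite("pics/crop1.png",cv2.resize(im,None,fx=3.6,fy=3.6,interpolation=cv2.INTER_CUBIC))
E
time python3 m1.py
```

```text
lid_large [448. 243.  30.] ['scene', 'top'] [449.23 246.27  14.99   0.  ] 0.132
lid_oblong [447.  94.  30.] ['scene', 'top'] [447.27  97.92  14.36   3.23] 0.135
lid_small [464. -66.  30.] ['scene', 'top'] [464.04 -63.56  15.08   0.  ] 0.236
lid_square [ 458. -206.   30.] ['scene', 'top'] [ 4.5736e+02 -2.0590e+02  1.5600e+01 -4.1000e-01] 0.159
jar_oblong [651. 234.  95.] ['scene', 'top'] [661.07 238.69  19.66   3.37] 0.399
jar_large [654.  86.  95.] ['top'] [658.67  87.3   22.     0.  ] 0.036
jar_square [638. -58.  95.] ['scene', 'top'] [ 6.3969e+02 -5.5180e+01  2.2750e+01 -1.4000e-01] 0.156
jar_small [ 636. -208.   95.] ['scene', 'top'] [ 642.35 -207.07   18.44    0.  ] 0.238
real	0m10.271s
user	0m11.118s
sys	0m2.539s
```

View pics/crop1.png

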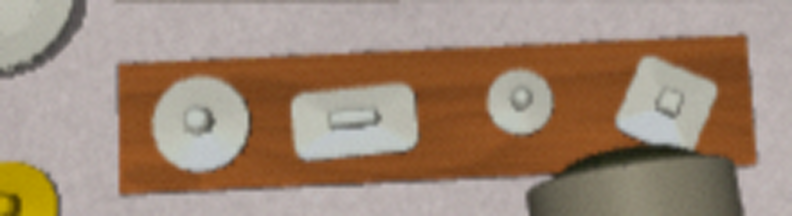

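The enlarged crop shows lid_large as the white one at crop (198,122) with a round knob; the yellow one at the lower left is the look-alike. The oblong lids' long sides lie along world y, so the yaw is near 0. I'll refit the jars with the board height fixed.

```bash
cat > m2.py <<'E'
from h import *
import pickle
o=pickle.load(open('m1.pkl','rb'))
[capture(n) for n in("scene","top")]
for k in ('jar_oblong','jar_large','jar_square','jar_small','lid_oblong','lid_square'):
    p=o[k]; ms={}
    for n in("scene","top"):
        c=proj(n,[[p[0],p[1],60 if k[0]=='j' else 30]])[0]
        t=trace(n,k); 
        for d in t: print('   ',k,n,np.round(c),np.round(d['rect']),round(d['score'],2))
        t=[d for d in t if np.hypot(*(np.array(d["rect"][:2])-c))<25]
        if t:
            m=t[0]["mask"].astype(np.uint8)
            cs,_=cv2.findContours(m,cv2.RETR_EXTERNAL,cv2.CHAIN_APPROX_NONE)
            if k[0]=='j': m=cv2.fillPoly(np.zeros_like(m),[cv2.convexHull(np.vstack(cs))],1)
            ms[n]=m.astype(np.float32)
    for sub in (["top"],["scene"],["scene","top"]):
        mm={n:ms[n] for n in sub if n in ms}
        if len(mm)<len(sub): continue
        b=min((fit(k,mm,[p[0],p[1],15,a],zfix=15,yaw='square' in k or 'oblong' in k) for a in ([0,.2,-.2] if 'obl' in k else [-.4,-.1,.2])),key=lambda r:r[1])
        print(k,sub,np.round(b[0],2),round(b[1],3))
E
python3 m2.py
```

```text
jar_oblong scene [351. 169.] [353. 169.  35.  47.] 0.88
    jar_oblong top [186. 143.] [185. 142.  35.  28.] 0.82
    jar_oblong top [186. 143.] [312. 198.  24.  28.] 0.33
jar_oblong ['top'] [6.6270e+02 2.3992e+02 1.5000e+01 1.5000e-01] 0.066
jar_oblong ['scene'] [6.5517e+02 2.4981e+02 1.5000e+01 1.7000e-01] 0.133
jar_oblong ['scene', 'top'] [6.6063e+02 2.4064e+02 1.5000e+01 2.0000e-01] 0.313
    jar_large scene [321. 195.] [321. 192.  42.  48.] 0.84
    jar_large top [229. 142.] [231. 139.  27.  33.] 0.68
jar_large ['top'] [ 6.6007e+02  8.7260e+01  1.5000e+01 -1.0000e-01] 0.034
jar_large ['scene'] [ 6.5463e+02  9.4550e+01  1.5000e+01 -4.0000e-01] 0.05
jar_large ['scene', 'top'] [6.5908e+02 8.7860e+01 1.5000e+01 2.0000e-01] 0.15
    jar_square scene [283. 219.] [286. 217.  41.  50.] 0.68
    jar_square top [270. 147.] [275. 146.  26.  31.] 0.58
jar_square ['top'] [ 6.4246e+02 -5.6280e+01  1.5000e+01 -1.2000e-01] 0.074
jar_square ['scene'] [ 6.3604e+02 -4.7430e+01  1.5000e+01 -1.4000e-01] 0.061
jar_square ['scene', 'top'] [ 6.4101e+02 -5.4830e+01  1.5000e+01 -7.0000e-02] 0.234
    jar
[... 290 characters left out ...]
00e+01  2.0000e-01] 0.046
jar_small ['scene', 'top'] [ 6.4048e+02 -2.0665e+02  1.5000e+01 -1.0000e-01] 0.189
    lid_oblong scene [267. 169.] [264. 172.  37.  24.] 0.95
    lid_oblong top [227. 203.] [227. 207.  40.  24.] 0.65
    lid_oblong top [227. 203.] [230. 139.  25.  36.] 0.39
    lid_oblong top [227. 203.] [316. 198.  26.  28.] 0.2
lid_oblong ['top'] [4.4729e+02 9.6850e+01 1.5000e+01 9.0000e-02] 0.057
lid_oblong ['scene'] [4.5024e+02 9.9700e+01 1.5000e+01 1.0000e-01] 0.13
lid_oblong ['scene', 'top'] [4.4781e+02 9.7060e+01 1.5000e+01 9.0000e-02] 0.204
    lid_square scene [195. 223.] [197. 226.  34.  26.] 0.6
lid_square ['scene'] [ 4.5690e+02 -2.0559e+02  1.5000e+01 -4.2000e-01] 0.053
```

```bash
cat > m3.py <<'E'
from h import *
import pickle
o=pickle.load(open('m1.pkl','rb'))
ims={n:capture(n) for n in("scene","top")}
MS={}
for k in ('jar_oblong','jar_large','jar_square','jar_small'):
    p=o[k]; MS[k]={}
    for n in("scene","top"):
        c=proj(n,[[p[0],p[1],60]])[0]
        t=[d for d in trace(n,k) if np.hypot(*(np.array(d["rect"][:2])-c))<25]
        if t:
            m=t[0]["mask"].astype(np.uint8)
            cs,_=cv2.findContours(m,cv2.RETR_EXTERNAL,cv2.CHAIN_APPROX_NONE)
            MS[k][n]=cv2.fillPoly(np.zeros_like(m),[cv2.convexHull(np.vstack(cs))],1).astype(np.float32)
F={}
for z in (None,18,20,22,24):
  for k,ms in MS.items():
    p=o[k]
    b=min((fit(k,ms,[p[0],p[1],20,a],zfix=z,yaw='square' in k or 'oblong' in k) for a in ([0.1,.2] if 'obl' in k else [-.1,.1])),key=lambda r:r[1])
    F[z,k]=b; print(z,k,list(ms),np.round(b[0],2),round(b[1],3))
pickle.dump(F,open('m3.pkl','wb'))
def draw(n,ps,box,f,name):
    x0,y0,x1,y1=box; im=cv2.resize(np.ascontiguousarray(ims[n][y0:y1,x0:x1,::-1]),None,fx=f,fy=f,interpolation=cv2.INTER_CUBIC)
    for k,p in ps.items():
        sm=sil(n,k,p)[y0:y1,x0:x1]; sm=cv2.resize(sm,None,fx=f,fy=f,interpolation=cv2.INTER_LINEAR)
        cs,_=cv2.findContours((sm>.5).astype(np.uint8),cv2.RETR_EXTERNAL,cv2.CHAIN_APPROX_NONE); cv2.drawContours(im,cs,-1,(0,0,255),1)
    return im
ps={k:(F[None,k][0]) for k in MS}; ps.update({k:o[k] for k in o if k[0]=='l'})
a=draw("top",ps,(155,115,350,230),4,0); cv2.imwrite("pics/ov_top.png",a)
a=draw("scene",ps,(170,130,395,295),3.5,0); cv2.imwrite("pics/ov_scene.png",a)
E
python3 m3.py
```

```text
None jar_oblong ['scene', 'top'] [6.6001e+02 2.4072e+02 2.2950e+01 2.0000e-01] 0.304
None jar_large ['scene', 'top'] [ 6.5797e+02  8.7210e+01  2.2420e+01 -1.0000e-01] 0.065
None jar_square ['scene', 'top'] [ 6.3995e+02 -5.5430e+01  2.0690e+01 -1.2000e-01] 0.186
None jar_small ['scene', 'top'] [ 6.4074e+02 -2.0729e+02  2.1520e+01 -1.0000e-01] 0.15
18 jar_oblong ['scene', 'top'] [6.5977e+02 2.4221e+02 1.8000e+01 2.1000e-01] 0.321
18 jar_large ['scene', 'top'] [ 6.5847e+02  8.7840e+01  1.8000e+01 -1.0000e-01] 0.1
18 jar_square ['scene', 'top'] [ 6.4002e+02 -5.4740e+01  1.8000e+01 -7.0000e-02] 0.207
18 jar_small ['scene', 'top'] [ 6.3994e+02 -2.0580e+02  1.8000e+01 -1.0000e-01] 0.154
20 jar_oblong ['scene', 'top'] [6.5973e+02 2.4131e+02 2.0000e+01 2.0000e-01] 0.309
20 jar_large ['scene', 'top'] [6.5848e+02 8.7700e+01 2.0000e+01 1.0000e-01] 0.075
20 jar_square ['scene', 'top'] [ 6.399e+02 -5.501e+01  2.000e+01 -8.000e-02] 0.193
20 jar_small ['scene', 'top'] [ 6.4060e+02 -2.0662e+02  2.0000e+01 -1.0000e-01] 0.149
22 jar_oblong ['scene', 'top'] [6.5975e+02 2.4137e+02 2.2000e+01 2.0000e-01] 0.306
22 jar_large ['scene', 'top'] [6.5796e+02 8.7280e+01 2.2000e+01 1.0000e-01] 0.066
22 jar_square ['scene', 'top'] [ 6.4022e+02 -5.5640e+01  2.2000e+01 -1.0000e-01] 0.185
22 jar_small ['scene', 'top'] [ 6.4087e+02 -2.0734e+02  2.2000e+01 -1.0000e-01] 0.151
24 jar_oblong ['scene', 'top'] [6.5971e+02 2.4018e+02 2.4000e+01 2.0000e-01] 0.305
24 jar_large ['scene', 'top'] [6.5804e+02 8.6880e+01 2.4000e+01 1.0000e-01] 0.076
24 jar_square ['scene', 'top'] [ 6.4039e+02 -5.5980e+01  2.4000e+01 -8.0000e-02] 0.187
24 jar_small ['scene', 'top'] [ 6.4108e+02 -2.0762e+02  2.4000e+01  1.0000e-01] 0.166
```

View pics/ov_top.png

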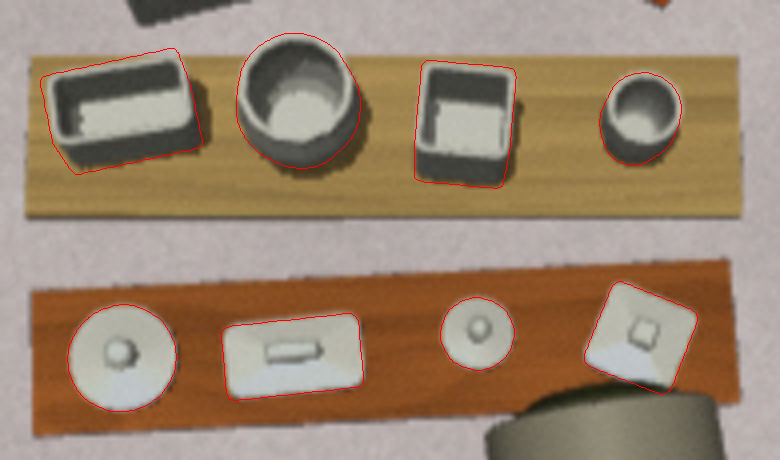

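View pics/ov_scene.png

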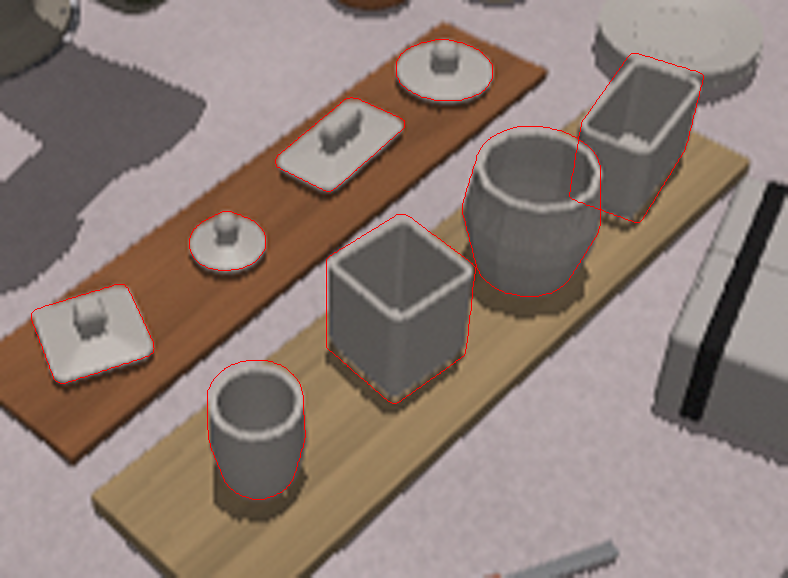

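Lid outlines match tightly in both overlays. The jar outlines sit 1-2 px high at the rims in the scene view (e.g. the square's back corner: red at (402,213), image at (402,220)). I'll fit the bright rim rings directly.

```bash
cat > m4.py <<'E'
from h import *
import pickle
F=pickle.load(open('m3.pkl','rb'))
dim={'jar_large':('c',94,94,80,80,105),'jar_small':('c',64,64,52,52,80),'jar_square':('r',80,80,68,68,92),'jar_oblong':('r',66,120,54,108,80)}
def loop(s,a,b,r): return np.array(circ(a,0,72))if s=='c' else np.array(rect(a,b,0,r))
def fill(n,pts):
    im=np.zeros((384*S,512*S),np.uint8); u=proj(n,pts)
    cv2.fillConvexPoly(im,cv2.convexHull(np.round((u+.5)*S).astype(np.int32)),1)
    return cv2.resize(im.astype(np.float32),(512,384),interpolation=cv2.INTER_AREA)
def score(n,B,k,p):
    s,a,b,c,d,h=dim[k]; x,y,z,w=p; T=R.from_euler('z',w).as_matrix().T
    f=lambda e,g,r:fill(n,loop(s,e,g,r)@T+[x,y,z+h])
    o2,o,i,i2=f(a+8,b+8,10),f(a,b,6),f(c,d,4),f(c-10,d-10,4)
    m=lambda w:(B*w).sum()/w.sum()
    return m(o-i)-.6*m(i-i2)-.4*m(o2-o)
if __name__=="__main__":
    B={n:cv2.imread(f"{n}0raw.png")[:,:,0].astype(np.float32) for n in("scene","top")}
    out={}
    for k in dim:
        y=k in('jar_square','jar_oblong')
        for tag,cams,zf in [("top15",["top"],15),("top20",["top"],20),("sc15",["scene"],15),("sc20",["scene"],20),("both",["scene","top"],None)]:
            best=None
            for da in ((-.1,0,.1) if y else (0,)):
                p0=F[None,k][0].copy(); p0[3]=p0[3]+da if y else 0; p0[2]=zf or 17
                fr=[0,1]+([2] if zf is None else [])+([3] if y else [])
                def full(v): q=p0.copy(); q[fr]=v; return q
                st=np.array([6,6,5,.1])[fr]; sx=np.vstack([p0[fr]]+[p0[fr]+np.eye(len(fr))[i]*st for i in range(len(fr))])
                r=minimize(lambda v:-sum(score(n,B[n],k,full(v)) for n in cams),p0[fr],method='Nelder-Mead',options=dict(initial_simplex=sx,xatol=.05,fatol=.01,maxiter=250))
                if best is None or r.fun<best[1]: best=(full(r.x),r.fun)
            print(k,tag,np.round(best[0],2),round(best[1],1))
        out[k]=best[0]
    pickle.dump(out,open('jars.pkl','wb'))
E
python3 m4.py
```

```text
jar_large top15 [661.02  86.82  15.     0.  ] -43.5
jar_large top20 [659.37  86.47  20.     0.  ] -43.5
jar_large sc15 [656.55  91.11  15.     0.  ] -44.2
jar_large sc20 [659.55  85.87  20.     0.  ] -45.2
jar_large both [658.97  87.27  18.71   0.  ] -87.0
jar_small top15 [ 644.69 -209.83   15.      0.  ] -42.7
jar_small top20 [ 643.09 -208.67   20.      0.  ] -41.5
jar_small sc15 [ 640.42 -206.05   15.      0.  ] -52.6
jar_small sc20 [ 643.16 -208.62   20.      0.  ] -52.0
jar_small both [ 642.72 -208.43   19.56    0.  ] -93.3
jar_square top15 [ 6.4143e+02 -5.5640e+01  1.5000e+01 -1.3000e-01] -38.9
jar_square top20 [ 6.3961e+02 -5.5150e+01  2.0000e+01 -1.4000e-01] -38.0
jar_square sc15 [ 6.3731e+02 -5.2360e+01  1.5000e+01 -1.4000e-01] -48.8
jar_square sc20 [ 6.4058e+02 -5.6220e+01  2.0000e+01 -1.4000e-01] -48.7
jar_square both [ 6.4003e+02 -5.5510e+01  1.9180e+01 -1.3000e-01] -86.9
jar_oblong top15 [6.6148e+02 2.3981e+02 1.5000e+01 1.5000e-01] -34.8
jar_oblong top20 [6.5972e+02 2.3810e+02 2.0000e+01 1.5000e-01] -32.4
jar_oblong sc15 [6.5807e+02 2.4421e+02 1.5000e+01 1.4000e-01] -38.6
jar_oblong sc20 [6.6096e+02 2.3793e+02 2.0000e+01 1.3000e-01] -37.0
jar_oblong both [6.5997e+02 2.3917e+02 1.8340e+01 1.4000e-01] -70.2
```

Both cameras now agree: jar board top z≈19, lid board top z≈15. I'll set out, starting with the square lid.

```bash
cat > g.py <<'E'
import sys
from h import *
def pose():
    s=sense(); w,x,y,z=s["ee_rot"]; r=R.from_quat([x,y,z,w]).as_matrix()
    return s,np.array(s["eef_pos"]),r
def go(x,y,z,th):
    s,p,r=pose(); d=r.T@(np.array([x,y,z])-p)/10
    t=np.array([[np.cos(th),np.sin(th),0],[np.sin(th),-np.cos(th),0],[0,0,-1]]).T
    rv=R.from_matrix(r.T@t).as_rotvec()
    print("cm",np.round(d,2),"rv",np.round(rv,3),"yaw",round(np.arctan2(r[1,0],r[0,0]),3),"t",s["time_s"],"f",np.round(s["force"],1))
if __name__=="__main__": go(*map(float,sys.argv[1:5]))
E
python3 g.py 457.5 -206 130 1.16
```

```text
cm [ 36.23 -17.79  11.83] rv [ 0.     0.    -0.819] yaw 0.341 t 2.2 f [-0.1  0.6  0.9]
```

Emit:
{"api": "step_arm", "payload": {
  "commands": "0.5 12 -6 2 0 0 -0.3; 0.5 18 -9 4 0 0 -0.5; 0.5 36.2 -17.8 11.8 0 0 -0.82; 0.5 36.2 -17.8 11.8 0 0 -0.82; 0.5 36.2 -17.8 11.8 0 0 -0.82; 0.5 36.2 -17.8 11.8 0 0 -0.82; 0.5 36.2 -17.8 11.8 0 0 -0.82; 0.5 36.2 -17.8 11.8 0 0 -0.82; 0.5 36.2 -17.8 11.8 0 0 -0.82; 0.5 36.2 -17.8 11.8 0 0 -0.82; 0.5 36.2 -17.8 11.8 0 0 -0.82; 0.5 36.2 -17.8 11.8 0 0 -0.82; 0.5 36.2 -17.8 11.8 0 0 -0.82; 0.5 36.2 -17.8 11.8 0 0 -0.82; 0.5 36.2 -17.8 11.8 0 0 -0.82; 0.5 36.2 -17.8 11.8 0 0 -0.82; 0.5 36.2 -17.8 11.8 0 0 -0.82",
  "newtons": 40
}}

```text
time_s: 3.62
eef_pos: [456.8, -206.8, 130.6]
ee_rot: [0.0, 0.837, 0.548, 0.0]
force: [-0.2, 0.8, 0.0]
grip_width: 0.498
grip_force: 0.0
```

```bash
python3 - <<'E'
from g import *
s,p,r=pose(); print(p,s["grip_width"])
go(457.5,-206,53,1.16)
im=capture("scene"); x0,y0=150,130
cv2.imwrite("pics/a1.png",cv2.resize(im[130:280,140:290,::-1],None,fx=4,fy=4,interpolation=cv2.INTER_CUBIC))
E
```

```text
[ 456.80533333 -206.80419506  130.5953057 ] 0.49810325696960817
cm [0.1  0.03 7.76] rv [ 0.     0.    -0.001] yaw 1.159 t 3.6167 f [-0.2  0.8  0. ]
```

View pics/a1.png

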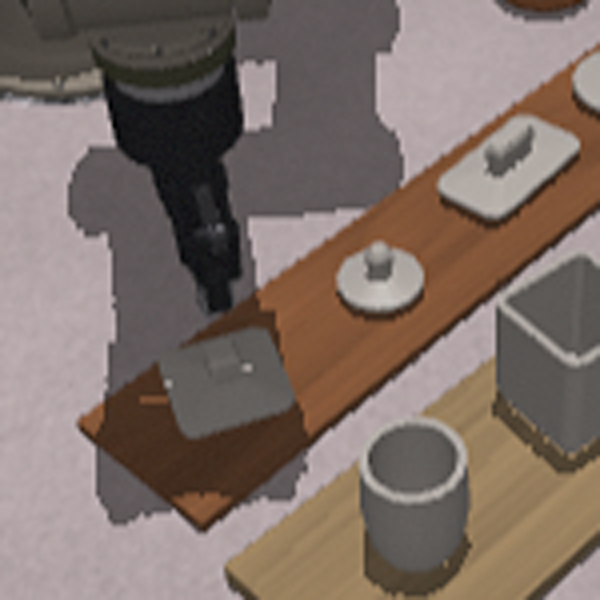

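The fingers at crop (220,300) hang straight over the square knob at (227,355). I'll go down and grip.

Emit:
{"api": "step_arm", "payload": {
  "commands": "0.5 0.1 0 2.5 0 0 0; 0.5 0.1 0 4.5 0 0 0; 0.5 0.1 0 6 0 0 0; 0.5 0.1 0 7 0 0 0; 0.5 0.1 0 7.7 0 0 0; 0.5 0.1 0 7.7 0 0 0; 0.5 0.1 0 7.7 0 0 0; 0 0.1 0 7.7 0 0 0; 0 0.1 0 7.7 0 0 0; 0 0.1 0 7.7 0 0 0; 0 0.1 0 7.7 0 0 0; 0 0.1 0 7.7 0 0 0; 0 0.1 0 7.7 0 0 0; 0 0.1 0 7.7 0 0 0; 0 0.1 0 7.7 0 0 0; 0 0.1 0 7.7 0 0 0",
  "newtons": 40
}}

```text
time_s: 5.0
eef_pos: [458.0, -205.5, 54.3]
ee_rot: [0.001, 0.836, 0.548, 0.0]
force: [-0.1, 0.3, 6.3]
grip_width: 0.239
grip_force: 40.0
```

Emit:
{"api": "step_arm", "payload": {
  "commands": "0 0 0 -0.5 0 0 0; 0 0 0 -1.5 0 0 0; 0 0 0 -4 0 0 0; 0 0 0 -7 0 0 0; 0 0 0 -10 0 0 0; 0 0 0 -13 0 0 0; 0 0 0 -15 0 0 0; 0 0 0 -16 0 0 0; 0 0 0 -16 0 0 0; 0 0 0 -16 0 0 0"
}}

```text
time_s: 5.83
eef_pos: [457.3, -204.9, 212.8]
ee_rot: [-0.0, 0.836, 0.548, -0.0]
force: [-0.1, -0.5, -2.8]
grip_width: 0.248
grip_force: 39.4
```

```bash
python3 - <<'E'
from g import *
s,p,r=pose(); print(s["grip_width"],s["grip_force"])
go(640,-55.5,200,1.436)
im=capture("scene"); im2=capture("top")
a=cv2.resize(im[100:260,130:290,::-1],(400,400),interpolation=cv2.INTER_CUBIC); b=cv2.resize(im2[100:260,200:360,::-1],(400,400),interpolation=cv2.INTER_CUBIC)
cv2.imwrite("pics/a2.png",np.hstack([a,b]))
E
```

```text
0.24838242571472308 39.43897642344382
cm [20.99 10.8   1.27] rv [-0.001 -0.    -0.275] yaw 1.161 t 5.8333 f [-0.1 -0.5 -2.8]
```

View pics/a2.png

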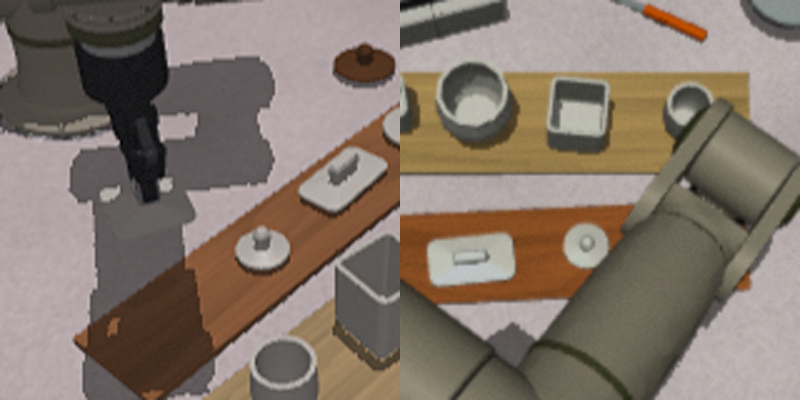

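The square lid hangs level in the fingers, at left crop (150,205). Next I carry it over the square jar and turn it.

Emit:
{"api": "step_arm", "payload": {
  "commands": "0 2 1 0 0 0 -0.03; 0 5 2.6 0 0 0 -0.08; 0 8 4.1 0 0 0 -0.13; 0 11 5.7 0.3 0 0 -0.18; 0 14 7.2 0.6 0 0 -0.22; 0 17 8.7 0.9 0 0 -0.25; 0 19 9.8 1.2 0 0 -0.265; 0 20.5 10.5 1.3 0 0 -0.275; 0 21 10.8 1.3 0 0 -0.275; 0 21 10.8 1.3 0 0 -0.275; 0 21 10.8 1.3 0 0 -0.275; 0 21 10.8 1.3 0 0 -0.275; 0 21 10.8 1.3 0 0 -0.275"
}}

```text
time_s: 7.02
eef_pos: [639.8, -56.5, 200.5]
ee_rot: [0.0, 0.754, 0.657, -0.0]
force: [-0.0, 0.6, -0.4]
grip_width: 0.243
grip_force: 39.5
```

```bash
cat > look.py <<'E'
from g import *
import sys
k=sys.argv[1]; off=float(sys.argv[2]); out=sys.argv[3] if len(sys.argv)>3 else None
s,p,r=pose(); yaw=np.arctan2(r[1,0],r[0,0]); print(np.round(p,1),round(yaw,3),s["grip_width"],s["grip_force"])
im=capture("scene"); capture("top")
g=[p[0],p[1],p[2]-off,yaw-np.pi/2]; c=proj("scene",[[g[0],g[1],g[2]+10]])[0]
for n in("scene",):
    t=trace(n,k)
    for d in t:
        c=proj(n,[g[:3]])[0]
        if np.hypot(*(np.array(d["rect"][:2])-c))<30:
            pass
if out:
    x,y=np.round(c).astype(int); x0,y0=max(x-60,0),max(y-50,0)
    v=cv2.resize(np.ascontiguousarray(im[y0:y0+110,x0:x0+120,::-1]),None,fx=5,fy=5,interpolation=cv2.INTER_CUBIC)
    sm=cv2.resize(sil("scene",k,g)[y0:y0+110,x0:x0+120],None,fx=5,fy=5)
    cs,_=cv2.findContours((sm>.5).astype(np.uint8),cv2.RETR_EXTERNAL,cv2.CHAIN_APPROX_NONE); cv2.drawContours(v,cs,-1,(0,0,255),1)
    cv2.imwrite(f"pics/{out}.png",v)
E
python3 look.py lid_square 39 b1; python3 g.py 640 -55.5 152 1.436
```

```text
[639.8 -56.5 200.5] 1.434 0.24311105976621175 39.47318597598496
cm [ 0.06 -0.01  4.86] rv [ 0.     0.    -0.001] yaw 1.435 t 7.1667 f [-0.5 -0.  -1.9]
```

View pics/b1.png

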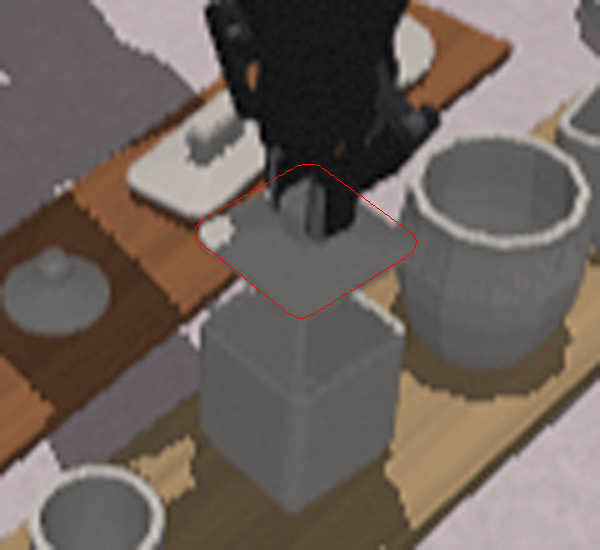

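The red outline matches the held lid above the square jar, so position and yaw are right. I'll lower it slowly.

Emit:
{"api": "step_arm", "payload": {
  "commands": "0 0.05 0 1.5 0 0 0; 0 0.05 0 3 0 0 0; 0 0.05 0 4.2 0 0 0; 0 0.05 0 4.8 0 0 0; 0 0.05 0 5.1 0 0 0; 0 0.05 0 5.3 0 0 0; 0 0.05 0 5.5 0 0 0; 0 0.05 0 5.6 0 0 0; 0 0.05 0 5.7 0 0 0; 0 0.05 0 5.7 0 0 0; 0 0.05 0 5.7 0 0 0"
}}

```text
time_s: 8.08
eef_pos: [640.4, -55.1, 143.5]
ee_rot: [0.0, 0.753, 0.658, 0.0]
force: [-0.1, -0.1, -0.9]
grip_width: 0.24
grip_force: 39.5
```

Free so far, with the plug well inside the mouth. A little further until it touches.

Emit:
{"api": "step_arm", "payload": {
  "commands": "0 0 0 0.1 0 0 0; 0 0 0 0.2 0 0 0; 0 0 0 0.25 0 0 0; 0 0 0 0.3 0 0 0; 0 0 0 0.3 0 0 0"
}}

```text
time_s: 8.5
eef_pos: [640.7, -55.2, 143.3]
ee_rot: [0.001, 0.753, 0.658, 0.001]
force: [-7.6, 0.5, 16.9]
grip_width: 0.242
grip_force: 41.5
```

Contact at z 143, within 2 mm of the seated height; a plug caught on the rim would stop at about 150. Release and rise.

Emit:
{"api": "step_arm", "payload": {
  "commands": "0 0 0 0.1 0 0 0; 0.5 0 0 0.1 0 0 0; 0.5 0 0 0.1 0 0 0; 0.5 0 0 0.1 0 0 0; 0.5 0 0 0.1 0 0 0; 0.5 0 0 0 0 0 0; 0.5 0 0 -1 0 0 0; 0.5 0 0 -3 0 0 0; 0.5 0 0 -6 0 0 0; 0.5 0 0 -9 0 0 0; 0.5 0 0 -9 0 0 0; 0.5 0 0 -9 0 0 0"
}}

```text
time_s: 9.5
eef_pos: [640.9, -55.2, 232.7]
ee_rot: [0.002, 0.753, 0.658, 0.001]
force: [0.6, -0.4, -0.4]
grip_width: 0.501
grip_force: 0.0
```

```bash
python3 - <<'E'
from g import *
s,p,r=pose(); print(p,s["grip_width"])
go(464,-63.5,130,1.436)
im=capture("scene")
v=cv2.resize(np.ascontiguousarray(im[150:270,220:350,::-1]),None,fx=5,fy=5,interpolation=cv2.INTER_CUBIC)
sm=cv2.resize(sil("scene","lid_square",[640.4,-55.5,102.5,-.135])[150:270,220:350],None,fx=5,fy=5)
cs,_=cv2.findContours((sm>.5).astype(np.uint8),cv2.RETR_EXTERNAL,cv2.CHAIN_APPROX_NONE); cv2.drawContours(v,cs,-1,(0,0,255),1)
cv2.imwrite("pics/b2.png",v)
E
```

```text
[640.91627528 -55.21801153 232.69954291] 0.5013080322847623
cm [ -3.2  -17.46  10.2 ] rv [ 0.004  0.001 -0.   ] yaw 1.436 t 9.5 f [ 0.6 -0.4 -0.4]
```

View pics/b2.png

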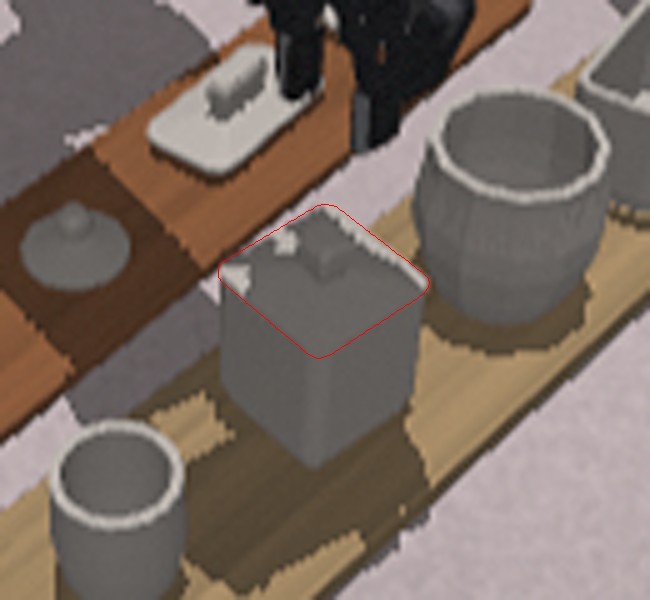

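The square lid sits flush on its jar, edges in line (corners at crop (220,270), (318,357), (428,285)). Next, the small round lid.

Emit:
{"api": "step_arm", "payload": {
  "commands": "0.5 -1 -5 0 0 0 0; 0.5 -1.5 -8.5 0 0 0 0; 0.5 -2.2 -12 3 0 0 0; 0.5 -3.2 -17.4 6 0 0 0; 0.5 -3.2 -17.4 10.2 0 0 0; 0.5 -3.2 -17.4 10.2 0 0 0; 0.5 -3.2 -17.4 10.2 0 0 0; 0.5 -3.2 -17.4 10.2 0 0 0"
}}

```text
time_s: 10.22
eef_pos: [463.5, -63.4, 128.1]
ee_rot: [-0.001, 0.753, 0.658, -0.0]
force: [0.7, 0.2, 1.1]
grip_width: 0.495
grip_force: 0.0
```

```bash
python3 g.py 464 -63.5 54 1.436
```

```text
cm [-0.01  0.06  7.41] rv [-0.002 -0.001 -0.001] yaw 1.435 t 10.2167 f [0.7 0.2 1.1]
```

Emit:
{"api": "step_arm", "payload": {
  "commands": "0.5 0 0 2.5 0 0 0; 0.5 0 0 4.5 0 0 0; 0.5 0 0 6 0 0 0; 0.5 0 0 7 0 0 0; 0.5 0 0 7.4 0 0 0; 0.5 0 0 7.4 0 0 0; 0.5 0 0 7.4 0 0 0; 0 0 0 7.4 0 0 0; 0 0 0 7.4 0 0 0; 0 0 0 7.4 0 0 0; 0 0 0 7.4 0 0 0; 0 0 0 7.4 0 0 0; 0 0 0 7.4 0 0 0; 0 0 0 7.4 0 0 0; 0 0 0 7.4 0 0 0",
  "newtons": 40
}}

```text
time_s: 11.47
eef_pos: [464.1, -63.5, 55.2]
ee_rot: [0.001, 0.753, 0.658, 0.0]
force: [-1.8, 0.6, 5.2]
grip_width: 0.209
grip_force: 38.9
```

Emit:
{"api": "step_arm", "payload": {
  "commands": "0 0 0 -0.5 0 0 0; 0 0 0 -1.5 0 0 0; 0 0 0 -4 0 0 0; 0 0 0 -7 0 0 0; 0 0 0 -10 0 0 0; 0 0 0 -12 0 0 0; 0 0 0 -13 0 0 0; 0 0 0 -13 0 0 0; 0 0 0 -13 0 0 0"
}}

```text
time_s: 12.22
eef_pos: [463.6, -63.4, 184.8]
ee_rot: [0.0, 0.753, 0.658, 0.0]
force: [-0.7, 0.8, -0.5]
grip_width: 0.213
grip_force: 39.2
```

```bash
python3 g.py 642.7 -208.4 185 1.2
```

```text
cm [-11.96  19.7    0.  ] rv [0.001 0.    0.236] yaw 1.436 t 12.2167 f [-0.7  0.8 -0.5]
```

Emit:
{"api": "step_arm", "payload": {
  "commands": "0 -1 1.7 0 0 0 0.03; 0 -2.7 4.5 0 0 0 0.06; 0 -4.5 7.4 0 0 0 0.1; 0 -6.3 10.4 0 0 0 0.14; 0 -8.1 13.3 0 0 0 0.18; 0 -9.9 16.3 0 0 0 0.22; 0 -11.2 18.4 0 0 0 0.236; 0 -11.8 19.4 0 0 0 0.236; 0 -12 19.7 0 0 0 0.236; 0 -12 19.7 0 0 0 0.236; 0 -12 19.7 0 0 0 0.236; 0 -12 19.7 0 0 0 0.236"
}}

```text
time_s: 13.22
eef_pos: [642.2, -208.1, 184.3]
ee_rot: [-0.0, 0.825, 0.565, -0.0]
force: [0.6, -0.4, -0.4]
grip_width: 0.209
grip_force: 39.3
```

```bash
python3 look.py lid_small 40 c1; python3 g.py 642.7 -208.4 135 1.2
```

```text
[ 642.2 -208.1  184.3] 1.2 0.20877965682374958 39.29898131713571
cm [0.   0.03 4.97] rv [0. 0. 0.] yaw 1.2 t 13.3667 f [-0.2 -0.1 -0.7]
```

View pics/c1.png

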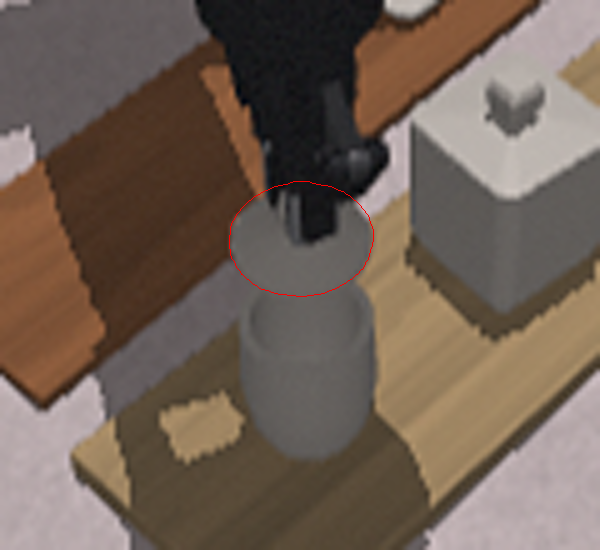

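The outline matches the held small lid, centred above its jar. Lower it.

Emit:
{"api": "step_arm", "payload": {
  "commands": "0 0 0 1.5 0 0 0; 0 0 0 3 0 0 0; 0 0 0 4.2 0 0 0; 0 0 0 4.7 0 0 0; 0 0 0 4.9 0 0 0; 0 0 0 5.1 0 0 0; 0 0 0 5.2 0 0 0; 0 0 0 5.2 0 0 0; 0 0 0 5.2 0 0 0"
}}

```text
time_s: 14.12
eef_pos: [642.9, -208.9, 132.9]
ee_rot: [0.0, 0.825, 0.565, 0.0]
force: [0.1, 0.6, -0.3]
grip_width: 0.208
grip_force: 39.3
```

Emit:
{"api": "step_arm", "payload": {
  "commands": "0 0 0 0.1 0 0 0; 0 0 0 0.15 0 0 0; 0 0 0 0.2 0 0 0; 0 0 0 0.2 0 0 0"
}}

```text
time_s: 14.45
eef_pos: [643.2, -209.1, 132.2]
ee_rot: [0.001, 0.825, 0.565, 0.001]
force: [-1.1, 1.3, 8.8]
grip_width: 0.206
grip_force: 40.1
```

Contact at 132, again +2 mm, as with the square lid, so it is seated. Release.

Emit:
{"api": "step_arm", "payload": {
  "commands": "0 0 0 0 0 0 0; 0.5 0 0 0 0 0 0; 0.5 0 0 0 0 0 0; 0.5 0 0 0 0 0 0; 0.5 0 0 0 0 0 0; 0.5 0 0 -0.1 0 0 0; 0.5 0 0 -1 0 0 0; 0.5 0 0 -3 0 0 0; 0.5 0 0 -6 0 0 0; 0.5 0 0 -9 0 0 0; 0.5 0 0 -10 0 0 0; 0.5 0 0 -10 0 0 0"
}}

```text
time_s: 15.45
eef_pos: [643.5, -209.2, 234.1]
ee_rot: [0.003, 0.825, 0.565, 0.001]
force: [0.3, 0.4, -0.0]
grip_width: 0.496
grip_force: 0.0
```

```bash
python3 - <<'E'
from g import *
s,p,r=pose(); print(p,s["grip_width"])
go(449.2,246.3,230,1.3)
im=capture("scene"); print([ (np.round(d["rect"]),round(d["score"],2)) for d in trace("scene","lid_small")])
u=sil("scene","lid_small",[642.9,-208.6,91,0]); ys,xs=np.nonzero(u>.5); print("expect",(xs.min()+xs.max())/2,(ys.min()+ys.max())/2,np.ptp(xs),np.ptp(ys))
E
```

```text
[ 643.52615131 -209.19949825  234.06248303] 0.4959238422889026
cm [ 35.41 -34.62   0.16] rv [ 0.006  0.001 -0.1  ] yaw 1.2 t 15.45 f [ 0.3  0.4 -0. ]
[(array([243., 245.,  28.,  22.]), 0.84)]
expect 242.5 244.0 27 22
```

The small lid is where it should be (rect 243,245). Now the white large lid at (449,246).

Emit:
{"api": "step_arm", "payload": {
  "commands": "0.5 5 -5 0 0 0 0; 0.5 10 -10 0 0 0 0; 0.5 20 -20 0 0 0 -0.05; 0.5 35.4 -34.6 0 0 0 -0.1; 0.5 35.4 -34.6 0 0 0 -0.1; 0.5 35.4 -34.6 0 0 0 -0.1; 0.5 35.4 -34.6 0 0 0 -0.1; 0.5 35.4 -34.6 0 0 0 -0.1; 0.5 35.4 -34.6 0 0 0 -0.1; 0.5 35.4 -34.6 0 0 0 -0.1; 0.5 35.4 -34.6 0 0 0 -0.1; 0.5 35.4 -34.6 0 0 0 -0.1; 0.5 35.4 -34.6 0 0 0 -0.1; 0.5 35.4 -34.6 0 0 0 -0.1; 0.5 35.4 -34.6 0 0 0 -0.1; 0.5 35.4 -34.6 10 0 0 -0.1; 0.5 35.4 -34.6 10 0 0 -0.1; 0.5 35.4 -34.6 10 0 0 -0.1; 0.5 35.4 -34.6 10 0 0 -0.1; 0.5 35.4 -34.6 10 0 0 -0.1"
}}

```text
time_s: 17.22
eef_pos: [449.0, 245.5, 130.0]
ee_rot: [-0.0, 0.797, 0.604, -0.001]
force: [0.6, 0.3, 1.7]
grip_width: 0.499
grip_force: 0.0
```

```bash
python3 - <<'E'
from g import *
s,p,r=pose(); print(p,s["grip_width"])
go(449.2,246.3,54,1.3)
im=capture("scene"); 
v=cv2.resize(np.ascontiguousarray(im[80:190,235:365,::-1]),None,fx=5,fy=5,interpolation=cv2.INTER_CUBIC)
cv2.imwrite("pics/d1.png",v)
E
```

```text
[448.97799596 245.50698931 130.04530806] 0.4994538416772373
cm [0.09 0.01 7.6 ] rv [-0.001  0.001 -0.002] yaw 1.298 t 17.2167 f [0.6 0.3 1.7]
```

View pics/d1.png

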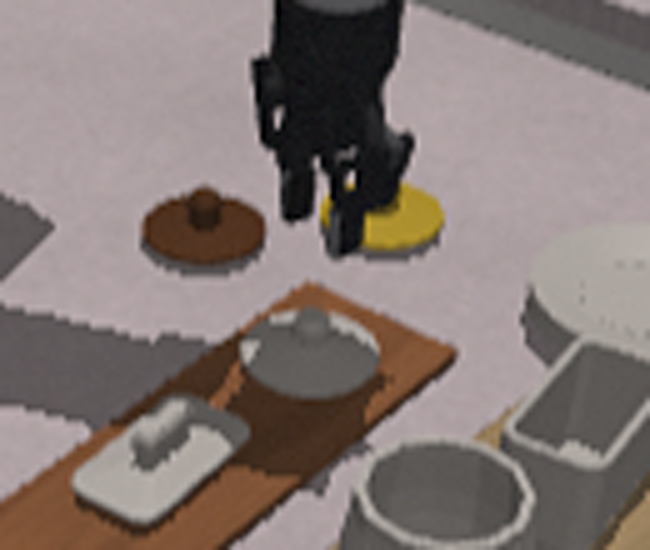

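The fingers are above the white lid's knob at crop (313,320), clear of the brown (205,225) and yellow (385,215) look-alikes.

Emit:
{"api": "step_arm", "payload": {
  "commands": "0.5 0.1 0 2.5 0 0 0; 0.5 0.1 0 4.5 0 0 0; 0.5 0.1 0 6 0 0 0; 0.5 0.1 0 7 0 0 0; 0.5 0.1 0 7.5 0 0 0; 0.5 0.1 0 7.5 0 0 0; 0.5 0.1 0 7.5 0 0 0; 0 0.1 0 7.5 0 0 0; 0 0.1 0 7.5 0 0 0; 0 0.1 0 7.5 0 0 0; 0 0.1 0 7.5 0 0 0; 0 0.1 0 7.5 0 0 0; 0 0.1 0 7.5 0 0 0; 0 0.1 0 7.5 0 0 0",
  "newtons": 45
}}

```text
time_s: 18.43
eef_pos: [449.5, 247.7, 56.6]
ee_rot: [0.0, 0.796, 0.605, 0.001]
force: [-1.0, -0.9, 6.1]
grip_width: 0.277
grip_force: 43.9
```

Emit:
{"api": "step_arm", "payload": {
  "commands": "0 0 0 -0.5 0 0 0; 0 0 0 -1.5 0 0 0; 0 0 0 -4 0 0 0; 0 0 0 -7 0 0 0; 0 0 0 -10 0 0 0; 0 0 0 -13 0 0 0; 0 0 0 -15 0 0 0; 0 0 0 -16 0 0 0; 0 0 0 -16 0 0 0; 0 0 0 -16 0 0 0"
}}

```text
time_s: 19.27
eef_pos: [448.6, 247.4, 214.8]
ee_rot: [-0.0, 0.796, 0.605, -0.0]
force: [-0.2, -0.0, -1.4]
grip_width: 0.274
grip_force: 44.4
```

```bash
python3 g.py 659 87 215 1.3
```

```text
cm [-9.82 24.57 -0.03] rv [-0.  0. -0.] yaw 1.3 t 19.2667 f [-0.2 -0.  -1.4]
```

Emit:
{"api": "step_arm", "payload": {
  "commands": "0 -0.7 1.7 0 0 0 0; 0 -1.8 4.5 0 0 0 0; 0 -3 7.5 0 0 0 0; 0 -4.2 10.5 0 0 0 0; 0 -5.4 13.6 0 0 0 0; 0 -6.6 16.6 0 0 0 0; 0 -7.8 19.6 0 0 0 0; 0 -8.8 22 0 0 0 0; 0 -9.4 23.6 0 0 0 0; 0 -9.8 24.5 0 0 0 0; 0 -9.8 24.5 0 0 0 0; 0 -9.8 24.5 0 0 0 0; 0 -9.8 24.5 0 0 0 0"
}}

```text
time_s: 20.35
eef_pos: [657.9, 88.2, 214.3]
ee_rot: [-0.001, 0.796, 0.605, -0.001]
force: [0.6, -0.1, -1.0]
grip_width: 0.275
grip_force: 44.5
```

```bash
python3 look.py lid_large 41 d2; python3 g.py 659 87.6 160 1.3
```

```text
[657.9  88.2 214.3] 1.3 0.2748891143549947 44.48929391943011
cm [-0.04  0.1   5.53] rv [-0.     0.     0.001] yaw 1.301 t 20.5 f [-0.2 -0.5 -0.9]
```

View pics/d2.png

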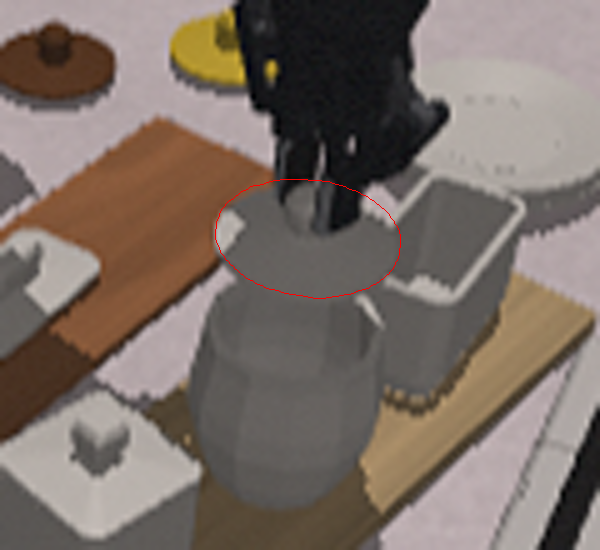

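The outline fits the lid held above the large jar. Lower it.

Emit:
{"api": "step_arm", "payload": {
  "commands": "0 0 0.1 1.5 0 0 0; 0 0 0.1 3 0 0 0; 0 0 0.1 4 0 0 0; 0 0 0.1 4.6 0 0 0; 0 0 0.1 5 0 0 0; 0 0 0.1 5.2 0 0 0; 0 0 0.1 5.3 0 0 0; 0 0 0.1 5.3 0 0 0; 0 0 0.1 5.3 0 0 0"
}}

```text
time_s: 21.25
eef_pos: [659.8, 87.2, 162.9]
ee_rot: [0.0, 0.796, 0.605, 0.0]
force: [0.1, 0.7, -1.4]
grip_width: 0.276
grip_force: 44.5
```

Emit:
{"api": "step_arm", "payload": {
  "commands": "0 0 0 0.1 0 0 0; 0 0 0 0.2 0 0 0; 0 0 0 0.3 0 0 0; 0 0 0 0.3 0 0 0"
}}

```text
time_s: 21.58
eef_pos: [659.6, 87.2, 159.1]
ee_rot: [-0.0, 0.796, 0.605, -0.0]
force: [0.3, 0.3, -1.6]
grip_width: 0.274
grip_force: 44.5
```

Emit:
{"api": "step_arm", "payload": {
  "commands": "0 0 0 0.1 0 0 0; 0 0 0 0.15 0 0 0; 0 0 0 0.2 0 0 0; 0 0 0 0.2 0 0 0"
}}

```text
time_s: 21.92
eef_pos: [659.9, 87.2, 158.6]
ee_rot: [0.0, 0.796, 0.605, 0.001]
force: [-3.0, -0.6, 6.0]
grip_width: 0.278
grip_force: 45.2
```

Contact at 158.6, as expected. Release.

Emit:
{"api": "step_arm", "payload": {
  "commands": "0 0 0 0 0 0 0; 0.5 0 0 0 0 0 0; 0.5 0 0 0 0 0 0; 0.5 0 0 0 0 0 0; 0.5 0 0 0 0 0 0; 0.5 0 0 -0.1 0 0 0; 0.5 0 0 -1 0 0 0; 0.5 0 0 -3 0 0 0; 0.5 0 0 -6 0 0 0; 0.5 0 0 -8 0 0 0; 0.5 0 0 -8 0 0 0; 0.5 0 0 -8 0 0 0"
}}

```text
time_s: 22.92
eef_pos: [659.9, 87.3, 238.8]
ee_rot: [0.001, 0.796, 0.605, 0.001]
force: [-0.0, -0.7, -0.9]
grip_width: 0.5
grip_force: 0.0
```

```bash
python3 - <<'E'
from g import *
s,p,r=pose(); print(p,s["grip_width"])
go(447.4,97.5,130,1.66)
im=capture("scene"); print([ (np.round(d["rect"]),round(d["score"],2)) for d in trace("scene","lid_large")])
u=sil("scene","lid_large",[659.5,87,117,0]); ys,xs=np.nonzero(u>.5); print("expect",(xs.min()+xs.max())/2,(ys.min()+ys.max())/2,np.ptp(xs),np.ptp(ys))
E
```

```text
[659.93348974  87.25793465 238.81060489] 0.5001878179174226
cm [ -4.71 -20.78  10.83] rv [ 0.003 -0.    -0.36 ] yaw 1.3 t 22.9167 f [-0.  -0.7 -0.9]
[(array([276., 125.,  17.,  17.]), 0.86), (array([323., 178.,  37.,  24.]), 0.83), (array([305., 124.,  20.,  18.]), 0.73)]
expect 324.0 177.5 34 23
```

The large lid is home (rect 323,178 against 324,177 expected). Last, the oblong lid.

Emit:
{"api": "step_arm", "payload": {
  "commands": "0.5 -1.1 -5 0 0 0 -0.05; 0.5 -2 -9 0 0 0 -0.15; 0.5 -3 -13 2 0 0 -0.25; 0.5 -4.7 -20.8 6 0 0 -0.36; 0.5 -4.7 -20.8 10.8 0 0 -0.36; 0.5 -4.7 -20.8 10.8 0 0 -0.36; 0.5 -4.7 -20.8 10.8 0 0 -0.36; 0.5 -4.7 -20.8 10.8 0 0 -0.36; 0.5 -4.7 -20.8 10.8 0 0 -0.36"
}}

```text
time_s: 23.77
eef_pos: [447.6, 97.5, 129.8]
ee_rot: [0.0, 0.675, 0.738, 0.0]
force: [0.5, -0.2, 0.3]
grip_width: 0.502
grip_force: 0.0
```

```bash
python3 g.py 447.4 97.5 54 1.66
```

```text
cm [-0.   -0.03  7.58] rv [ 0.001  0.    -0.   ] yaw 1.66 t 23.7667 f [ 0.5 -0.2  0.3]
```

Emit:
{"api": "step_arm", "payload": {
  "commands": "0.5 0 0 2.5 0 0 0; 0.5 0 0 4.5 0 0 0; 0.5 0 0 6 0 0 0; 0.5 0 0 7 0 0 0; 0.5 0 0 7.5 0 0 0; 0.5 0 0 7.5 0 0 0; 0.5 0 0 7.5 0 0 0; 0 0 0 7.5 0 0 0; 0 0 0 7.5 0 0 0; 0 0 0 7.5 0 0 0; 0 0 0 7.5 0 0 0; 0 0 0 7.5 0 0 0; 0 0 0 7.5 0 0 0; 0 0 0 7.5 0 0 0; 0 0 0 7.5 0 0 0"
}}

```text
time_s: 25.02
eef_pos: [447.4, 97.6, 55.1]
ee_rot: [0.001, 0.675, 0.738, 0.001]
force: [-0.3, 0.2, 6.5]
grip_width: 0.17
grip_force: 45.8
```

Emit:
{"api": "step_arm", "payload": {
  "commands": "0 0 0 -0.5 0 0 0; 0 0 0 -1.5 0 0 0; 0 0 0 -4 0 0 0; 0 0 0 -7 0 0 0; 0 0 0 -10 0 0 0; 0 0 0 -13 0 0 0; 0 0 0 -15 0 0 0; 0 0 0 -16 0 0 0; 0 0 0 -16 0 0 0; 0 0 0 -16 0 0 0"
}}

```text
time_s: 25.85
eef_pos: [446.4, 97.7, 214.1]
ee_rot: [-0.0, 0.675, 0.738, -0.0]
force: [-0.5, -0.3, -2.8]
grip_width: 0.171
grip_force: 44.9
```

```bash
python3 g.py 660 239 215 1.715
```

```text
cm [12.18 22.54 -0.09] rv [-0.     0.    -0.055] yaw 1.66 t 25.85 f [-0.5 -0.3 -2.8]
```

Emit:
{"api": "step_arm", "payload": {
  "commands": "0 0.8 1.5 0 0 0 0; 0 2.2 4.1 0 0 0 -0.01; 0 3.7 6.9 0 0 0 -0.02; 0 5.2 9.6 0 0 0 -0.03; 0 6.7 12.4 0 0 0 -0.04; 0 8.2 15.2 0 0 0 -0.05; 0 9.7 18 0 0 0 -0.055; 0 11 20.3 0 0 0 -0.055; 0 11.8 21.8 0 0 0 -0.055; 0 12.2 22.5 0 0 0 -0.055; 0 12.2 22.5 0 0 0 -0.055; 0 12.2 22.5 0 0 0 -0.055; 0 12.2 22.5 0 0 0 -0.055"
}}

```text
time_s: 26.93
eef_pos: [659.3, 238.7, 213.4]
ee_rot: [-0.001, 0.654, 0.756, -0.001]
force: [0.1, -0.2, -1.6]
grip_width: 0.172
grip_force: 44.8
```

```bash
python3 look.py lid_oblong 40 e1; python3 g.py 660 239 134 1.715
```

```text
[659.3 238.7 213.4] 1.715 0.1717218512516697 44.81961561832577
cm [0.02 0.05 8.05] rv [-0.     0.    -0.001] yaw 1.714 t 27.0833 f [ 0.8 -0.4 -1.6]
```

View pics/e1.png

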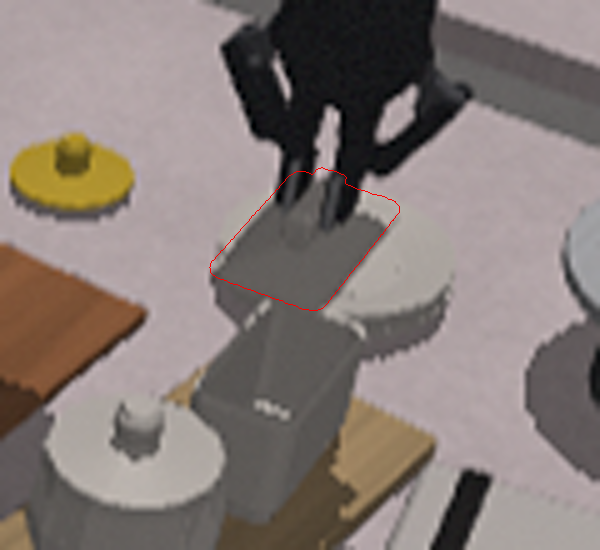

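The oblong lid matches its outline and is in line with the jar below; the large lid sits flat. Lower it.

Emit:
{"api": "step_arm", "payload": {
  "commands": "0 0 0 2 0 0 0; 0 0 0 4 0 0 0; 0 0 0 5.7 0 0 0; 0 0 0 6.8 0 0 0; 0 0 0 7.3 0 0 0; 0 0 0 7.6 0 0 0; 0 0 0 7.8 0 0 0; 0 0 0 7.9 0 0 0; 0 0 0 7.9 0 0 0; 0 0 0 7.9 0 0 0"
}}

```text
time_s: 27.92
eef_pos: [660.1, 239.2, 136.0]
ee_rot: [0.0, 0.654, 0.756, 0.0]
force: [-0.4, 0.1, -1.0]
grip_width: 0.173
grip_force: 44.8
```

Emit:
{"api": "step_arm", "payload": {
  "commands": "0 0 0 0.1 0 0 0; 0 0 0 0.2 0 0 0; 0 0 0 0.3 0 0 0; 0 0 0 0.3 0 0 0"
}}

```text
time_s: 28.25
eef_pos: [660.0, 239.2, 132.3]
ee_rot: [0.0, 0.654, 0.756, 0.0]
force: [-0.0, 0.1, -1.3]
grip_width: 0.17
grip_force: 44.9
```

Emit:
{"api": "step_arm", "payload": {
  "commands": "0 0 0 0.1 0 0 0; 0 0 0 0.15 0 0 0; 0 0 0 0.2 0 0 0; 0 0 0 0.2 0 0 0"
}}

```text
time_s: 28.58
eef_pos: [660.1, 239.2, 132.1]
ee_rot: [0.001, 0.654, 0.756, 0.001]
force: [-3.2, -1.4, 8.5]
grip_width: 0.172
grip_force: 46.1
```

Emit:
{"api": "step_arm", "payload": {
  "commands": "0 0 0 0 0 0 0; 0.5 0 0 0 0 0 0; 0.5 0 0 0 0 0 0; 0.5 0 0 0 0 0 0; 0.5 0 0 0 0 0 0; 0.5 0 0 -0.1 0 0 0; 0.5 0 0 -1 0 0 0; 0.5 0 0 -3 0 0 0; 0.5 0 0 -6 0 0 0; 0.5 0 0 -10 0 0 0; 0.5 -4 -3 -12 0 0 0; 0.5 -8 -6 -12 0 0 0; 0.5 -11 -9 -12 0 0 0; 0.5 -14 -12 -12 0 0 0; 0.5 -14 -16 -12 0 0 0; 0.5 -14 -20 -12 0 0 0; 0.5 -14 -24 -12 0 0 0; 0.5 -14 -26 -12 0 0 0; 0.5 -14 -26 -12 0 0 0; 0.5 -14 -26 -12 0 0 0"
}}

```text
time_s: 30.25
eef_pos: [422.3, 63.2, 251.6]
ee_rot: [0.001, 0.655, 0.756, 0.001]
force: [-0.1, 1.2, -0.9]
grip_width: 0.503
grip_force: 0.0
```

```bash
python3 - <<'E'
from g import *
im=capture("scene"); im2=capture("top")
a=cv2.resize(im[120:290,190:390,::-1],(400,340),interpolation=cv2.INTER_CUBIC); b=cv2.resize(im2[100:230,155:355,::-1],(400,260),interpolation=cv2.INTER_CUBIC)
b=cv2.copyMakeBorder(b,0,80,0,0,cv2.BORDER_CONSTANT); cv2.imwrite("pics/f.png",np.hstack([a,b]))
ps={'lid_large':[659.5,87,117,0],'lid_small':[642.9,-208.6,91,0],'lid_square':[640.4,-55.5,103,-.135],'lid_oblong':[660,239,91.5,.144]}
for k,p in ps.items():
  for n in("scene","top"):
    u=sil(n,k,p); ys,xs=np.nonzero(u>.5); c=np.array([(xs.min()+xs.max())/2,(ys.min()+ys.max())/2])
    print(k,n,c,[np.round(np.array(d["rect"][:2])-c,1) for d in trace(n,k)][:2])
E
```

```text
lid_large scene [324.  177.5] [array([-49.2, -51.6]), array([-1.2,  1.1])]
lid_large top [228.5 136. ] [array([-67.9, 118.2]), array([-95.9,  89.3])]
lid_small scene [242.5 244. ] [array([1.3, 0.6]), array([ 81.1, -65.6])]
lid_small top [316. 141.] [array([-0.2,  2.2])]
lid_square scene [284.5 205.5] [array([-1.1,  1. ])]
lid_square top [270.5 142. ] [array([-1.4, -0.8])]
lid_oblong scene [352.5 159. ] [array([-3. ,  0.8])]
lid_oblong top [184. 139.] [array([ 0.5, -0.2])]
```

View pics/f.png

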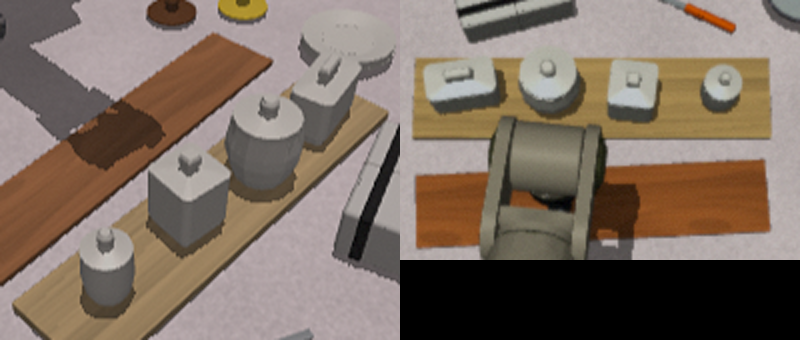

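All four lids sit flat on their own jars: small (107,265), square (187,175), large (265,125) and oblong (328,85) in the left half. The jars, saucers and look-alikes are undisturbed and the robot is clear. Handing in.

```bash
python3 -c "
from rig import *
print(finish_job())"
```

```text
the job is handed in; nothing more can be done
None
```

All four lids are on their own jars, and the last pictures show them flat and in line; I handed the job in at about 30 s, but the hand-in returned no verdict.

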